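# Find the empty cells of the flap-covered caddy and stock them with bottles

## Robot

A 6-joint arm with a two-finger parallel gripper is mounted at the origin on the work surface; the furniture and walls round the work are solid. World frame = base frame: x ahead of the robot, y to its left, z up, the work surface at z = 0. Lengths are in mm, angles in rad, forces in N, time in s.
With the tool pointing down it reaches from about 275 to 750 mm from the base axis. Payload 10.2 kg.
Tool frame: the origin (TCP) lies where the fingers leave the gripper's body, on its centre line; the fingertips stand 73 mm ahead of it and the grasp point (between the pads) lies 54 mm ahead of it (manip.grip_depth is the distance from the TCP to the grasp point, in mm); z points along the fingers, y is the direction in which the jaws open and shut (so a half turn about z gives the same grasp; the last joint's range is limited). The gripper opens to 85 mm and grips with 20 to 120 N. Pads are 22 mm wide; open, the fingers measure 114 mm over their backs; the gripper's body (76 mm by 85 mm) begins 54 mm behind the grasp point. The pads swing forward as they close: fully open they stand 13 mm farther back than shut.
Start: joints at [-0.223, 0.313, 1.498, -0, 1.331, -0.223], TCP at [525.006, -0.014, 303.894] pointing down, gripper open.
Joint ranges: [-2.94, 2.94], [-0.97, 2.17], [0.19, 2.56], [-1.23, 4.37], [0.02, 3.11], [-2.88, 2.88]. Speed limits (rad/s): [2.39, 2.39, 3.01, 3.14, 3.14, 3.14].

## Interface

Orientations are given as a 3x3 rotation matrix whose columns are the frame's x, y, z axes.
In Python, from station import get_state, grab_frame, job_done, masks_of, manip gives the robot as it stands.
- The arm moves only by the tool carry_out, never from a script. Its argument "series" is one flat list of numbers, 7 for each row, row after row: the turn, a rotation vector about the world's x, y, z in units of 6 degrees (1.0 is 6 degrees), then the shift along the world's x, y, z in units of 40 mm (1.0 is 40 mm), then the finger opening in mm, from 0 to 85.4. A call has 1 to 20 rows; each row shifts and turns the commanded pose from where the row before left it; what a row does not reach is not made up. A row lasts 1/12 s, in which the tool goes at most 41.7 mm and 7.16 degrees, less where a joint would pass 70% of its speed; a pose out of reach is approached as far as the arm can. A call is refused whole if a number of a shift passes 1 or a number of a turn 1, either way. A call with a gripper value outside its range is refused whole. The fingers move at their own pace and stop on an object; "newtons" is the grip in N (left out, the last holds). Time passes only in rows, so rows that do not move let the fingers close. It gives the time, the measured TCP pose, the force and the opening at its end, in the units of the state.
- get_state(): the state, without advancing time (a new reading comes with each control period).
- grab_frame(name): name is "scene" or "side" or "wrist"; returns a dict with "pixels" (480x640x3 uint8, red, green, blue), "range_z" (480x640 float32, mm along the optical axis (not along the pixel's ray), 0 where there is no reading), "camera_matrix" (3x3 intrinsics, pixels), "rvec" (rotation vector, rad) and "tvec" (3), from world to camera coordinates, as OpenCV has them. Camera axes: x right, y down, z forward; pixel columns grow to the right and rows downward; lengths in mm; the calibration is good to about 2 mm. A picture is of the moment at which its call begins.
- job_done(): hands the job in, once; it reports no verdict.
Trained networks look in the newest picture that a camera, given by its name, has taken for a name from the list of things; names that differ only in an ending like _2 or _b are one class to them, and where a whole thing is asked for, a point or a joint stands for the part that bears it (a point fixed in the world has none). Each returns a list of dicts, best first, with "confidence" (0 to 1); they miss things now and then, are a little off and sometimes report something else, mostly with a low value. They report only what shows in the picture. A call takes as long as a camera call. They do not tell look-alikes from the thing itself.
- masks_of(query, camera): "pixels" (480x640 bool, what is visible of it) and "bbox" ([left, top, right, bottom] in pixels, round what is visible of it).
The state is a dict: "time_s": time; "joint_pos": joint angles; "qvel": joint speeds; "effort": joint torques, N m; "tool_pos": TCP position; "orientation": TCP orientation; "contact_force": force on the tool from outside, world axes, zero at the start; "torque": the same for the moment, N m; "grip_width": finger opening in mm.
Only numpy, scipy, OpenCV 4.12 (cv2) and the standard library are available. Lean on these libraries where they do the work, as an engineer would, in place of code of your own. Each camera call takes 0.05 s, during which the arm holds its last target. There are 200 camera calls.

## Task

The four cells of the blue caddy are hidden by spring flaps; two are already occupied and two are empty. Feel for the empty ones and stand the two white blue-capped bottles in them, one in each, lowered (not dropped) right down to the floor of the cell and left upright. Do not knock a bottle over, and leave the amber bottle, the roll of green tape and the black dongle where they are.

Things in the scene. Friction and masses are not known exactly. Their poses are not given: they have to be found in the camera images.
- caddy: low blue storage caddy fixed to the bench, 166 (its x) by 132 mm (its y), deck 45 mm high, a grip lug 9 mm out at each y end. Origin: centre of its underside, z up. Two rows (x = -45, +45 mm) of two cells (y = +32, -32 mm); 22 mm blue spine between the rows, 4 mm walls between cells. Cells are 68 (x) by 60 mm (y) inside, each shut by two grey flaps. Two are occupied, two empty; which ones changes and cannot be seen
- cell1 (a point): centre of the front left cell (front = the caddy's -x row, left = its +y end), at deck height, 45 mm above the bench; axes as the caddy's. Each cell's two flaps lie level, tops flush with the deck; each is 32 mm long, hinged at the cell's x wall, meets the other over the cell's middle, folds down into the cell when pushed (1 to 2 N for the pair) and springs shut
- cell2 (a point): centre of the front right cell (front = the caddy's -x row, left = its +y end), at deck height, 45 mm above the bench; axes as the caddy's. An occupied cell holds a box 51 x 51 x 34 mm with its top 4 mm below the shut flaps: the flap tips give about 4 mm and then stop hard (a bottle set on them sinks only 1 to 3 mm)
- cell3 (a point): centre of the back left cell (front = the caddy's -x row, left = its +y end), at deck height, 45 mm above the bench; axes as the caddy's. An empty cell lets a bottle pass down to its floor, which lies 5.5 mm above the bench (thin pad included)
- cell4 (a point): centre of the back right cell (front = the caddy's -x row, left = its +y end), at deck height, 45 mm above the bench; axes as the caddy's
- bottle_a: white plastic cleaner bottle with a blue pointed cap, standing upright on the bench (identical to the other one): 125 mm tall, 0.13 kg; straight round body 52 mm in diameter from 2 to 77 mm above the foot, shoulder tapering to the cap at 100 mm, cap 30 mm wide narrowing to a point. Origin at the centre of the foot, z up along the bottle
- bottle_b: white plastic cleaner bottle with a blue pointed cap, standing upright on the bench (identical to the other one): 125 mm tall, 0.13 kg; straight round body 52 mm in diameter from 2 to 77 mm above the foot, shoulder tapering to the cap at 100 mm, cap 30 mm wide narrowing to a point. Origin at the centre of the foot, z up along the bottle
- flux: bystander: amber bottle with a white pointed nozzle, 36 mm across, 92 mm tall; origin at the centre of its foot
- tape: bystander: roll of green tape lying flat, 72 mm across, 18 mm high; origin at the centre of its underside
- dongle: bystander: black dongle with a metal plug lying flat, 17 x 56 x 9 mm; origin at the centre of the underside
Mind the look-alikes: they are no part of the job. What is shaped like the bottle_a but red or turquoise is not meant.

How it is judged (in metres and radians):
At the end, for the whole second after the job is handed in: Both bottles stand upright (tilt under 0.1 rad) and at rest inside the caddy's outline, each in an empty cell with its foot on the cell floor (foot less than 10 mm above the caddy's underside) (x of bottle_a in the frame of caddy between -0.08 and 0.08 m and y of bottle_a in the frame of caddy between -0.064 and 0.064 m and z of each of bottle_a, bottle_b in the frame of caddy below 0.01 m and angle between each of bottle_a, bottle_b's own z axis and vertical below 0.1 rad and linear speed of each of bottle_a, bottle_b below 0.02 m/s and x of bottle_b in the frame of caddy between -0.08 and 0.08 m and y of bottle_b in the frame of caddy between -0.064 and 0.064 m); the robot touches nothing.
It fails at once if a bottle is knocked over (angle between any of bottle_a, bottle_b's own z axis and vertical above 0.8 rad).
It fails at once if a bottle is dropped into a cell (falls faster than 0.45 m/s) instead of lowered ((x of bottle_a in the frame of caddy between -0.08 and 0.08 m and y of bottle_a in the frame of caddy between -0.064 and 0.064 m and z of bottle_a in the frame of caddy below 0.035 m and linear speed of bottle_a above 0.45 m/s) or (x of bottle_b in the frame of caddy between -0.08 and 0.08 m and y of bottle_b in the frame of caddy between -0.064 and 0.064 m and z of bottle_b in the frame of caddy below 0.035 m and linear speed of bottle_b above 0.45 m/s)).
It fails at once if a bystander is pushed more than 30 mm (distance of any of flux, tape, dongle from where it was at the start of the episode above 0.03 m).
It also fails if it takes over 61 s, if anything falls off the work surface, if the arm or the gripper's body presses on something with over 40 N, if the wrist force passes 120 N, or if a joint passes its speed limit or range.

## Working session

There is one attempt and no reset: what is moved stays moved. The work goes in short steps, Python scripts to look and compute and a tool call to move; the robot and the scene stay as the last step left them, time stands still between calls to the robot, and variables do not carry over. Pictures are saved under pics/ and viewed, about 8 in all and at most 12, crops included, and the job is handed in when it is done.

Besides the shell and the picture viewer there is one more tool, called after ">>>" as name(argument=value, ...) on one line, values as JSON. carry_out: Moves the arm, as the interface text tells. Its arguments: {"type":"object","properties":{"series":{"type":"array","items":{"type":"number"}},"newtons":{"type":"number"}},"required":["series"]}

```bash
ls; mkdir -p pics; cat > h.py <<'E'
import numpy as np, cv2
from station import *
def pts(f, mask):
    v,u=np.nonzero(mask&(f["range_z"]>0)); z=f["range_z"][v,u]
    K=f["camera_matrix"]; c=np.stack([(u-K[0,2])/K[0,0]*z,(v-K[1,2])/K[1,1]*z,z],1)
    R=cv2.Rodrigues(np.array(f["rvec"],float))[0]
    return (c-np.array(f["tvec"]).ravel())@R, f["pixels"][v,u]
E
python3 - <<'E'
from h import *
ims=[]
for c in ["scene","side"]:
    f=grab_frame(c); ims.append(f["pixels"])
    cv2.imwrite(f"pics/{c}0.png",f["pixels"][:,:,::-1])
    for q in ["caddy","bottle_a","flux","tape","dongle"]:
        for m in masks_of(q,c):
            p,col=pts(f,m["pixels"])
            if len(p)<5: continue
            print(c,q,round(m["confidence"],2),m["bbox"],np.percentile(p,[2,50,98],axis=0).round(0).tolist(),np.median(col,0))
print(get_state())
E
```

```text
pics
scene caddy 0.67 [243.5, 261.0, 266.9, 284.7] [[406.0, 90.0, 9.0], [439.0, 102.0, 78.0], [452.0, 122.0, 95.0]] [129.5 129.5 121. ]
scene caddy 0.58 [287.9, 278.5, 370.0, 350.5] [[563.0, 42.0, 4.0], [647.0, 102.0, 42.0], [726.0, 182.0, 49.0]] [128. 130. 143.]
scene bottle_a 0.88 [279.9, 338.7, 306.5, 378.0] [[603.0, -71.0, 1.0], [632.0, -58.0, 82.0], [649.0, -31.0, 121.0]] [ 29.  106.   99.5]
scene bottle_a 0.82 [243.3, 262.8, 266.3, 284.5] [[412.0, 90.0, 24.0], [438.0, 101.0, 80.0], [452.0, 118.0, 95.0]] [132. 132. 126.]
scene bottle_a 0.65 [274.1, 218.1, 288.6, 253.7] [[409.0, 11.0, -2.0], [424.0, 239.0, 70.0], [559.0, 269.0, 381.0]] [122. 122. 118.]
scene bottle_a 0.65 [217.3, 374.2, 247.1, 413.7] [[527.0, -208.0, -2.0], [560.0, -193.0, 81.0], [575.0, -159.0, 121.0]] [130.  34.  31.]
scene flux 0.63 [264.1, 377.6, 282.0, 405.7] [[592.0, -149.0, -2.0], [632.0, -139.0, 58.0], [644.0, -111.0, 89.0]] [135. 122.  72.]
scene tape 0.62 [290.3, 402.2, 320.9, 431.2] [[683.0, -179.0, -1.0], [718.0, -144.0, 16.0], [750.0, -109.0, 22.0]] [ 67. 164. 107.]
scene dongle 0.54 [301.8, 249.6, 3
[... 1627 characters left out ...]
5,
        1.33100862e+00, -2.23403999e-01]), 'qvel': array([ 0.00078431, -0.00016842,  0.00025603,  0.00091571,  0.00030053,
        0.0005329 ]), 'effort': array([ 2.88484862e-04, -4.12035620e+01, -2.59836262e+01, -1.74750880e-04,
        6.12117510e-04, -3.02304741e-06]), 'tool_pos': array([ 5.25007491e+02, -1.99054534e-02,  3.03896508e+02]), 'orientation': array([[ 1.56121232e-05,  1.00000000e+00, -6.40946626e-06],
       [ 1.00000000e+00, -1.56120252e-05,  1.52872033e-05],
       [ 1.52871032e-05, -6.40970493e-06, -1.00000000e+00]]), 'contact_force': array([ 0.44987358, -0.52173005, -0.49918999]), 'torque': array([-0.01978331,  0.00285999,  0.04690993]), 'grip_width': 85.45533919565744}
```

View images.

```bash
python3 - <<'E'
import cv2,numpy as np
a=cv2.imread("pics/scene0.png")[190:450,180:400];b=cv2.imread("pics/side0.png")[190:470,150:390]
r=lambda i:cv2.resize(i,(400,600*1*400//400 if 0 else int(i.shape[0]*400/i.shape[1])),interpolation=cv2.INTER_CUBIC)
a,b=r(a),r(b);h=min(len(a),len(b));cv2.imwrite("pics/both.png",np.hstack([a[:h],b[:h]]))
E
```

```text
(no output)
```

View pics/both.png

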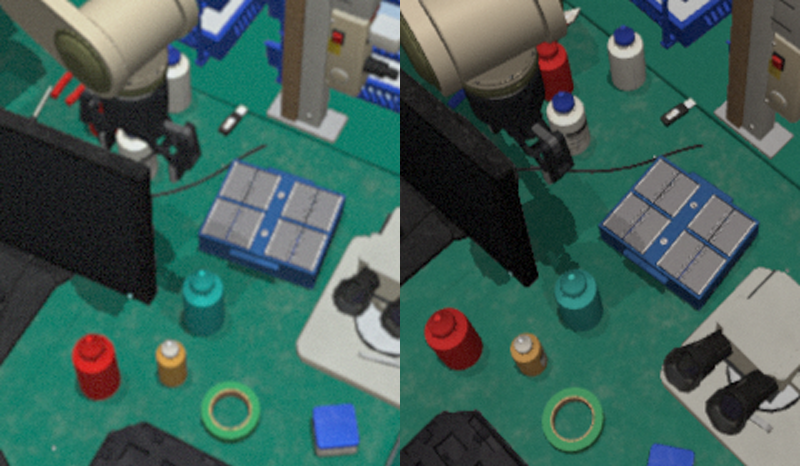

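```bash
python3 - <<'E'
from h import *
P=[]
for c in ["scene","side"]:
    f=grab_frame(c); p,col=pts(f,np.ones((480,640),bool)); 
    k=(p[:,2]>39)&(p[:,2]<52)&(p[:,0]>540)&(p[:,0]<750)&(p[:,1]>20)&(p[:,1]<210)
    print(c,k.sum(),np.median(p[k],0)); print(cv2.minAreaRect(p[k][:,:2].astype(np.float32)))
    for n,(x,y) in dict(b1=(440,112),b2=(405,250),turq=(628,-45),red=(350,160)).items():
        k=(abs(p[:,0]-x)<50)&(abs(p[:,1]-y)<45)&(p[:,2]>12)&(p[:,2]<75)
        k2=(abs(p[:,0]-x)<50)&(abs(p[:,1]-y)<45)&(p[:,2]>105)&(p[:,2]<130)
        q=p[k][:,:2]
        from scipy.optimize import least_squares
        r=least_squares(lambda s:np.hypot(*(q-s).T)-26,[x-0,y],loss="soft_l1",f_scale=2)
        print(n,k.sum(),r.x.round(1),np.median(col[k],0),"tip",k2.sum(),np.median(p[k2],0).round(1) if k2.any() else "")
E
```

```text
scene 2938 [644.15115267 110.44577629  43.27917169]
((641.7263793945312, 112.14891052246094), (167.1652069091797, 148.48046875), 6.489445209503174)
b1 111 [425.6 116.5] [100. 100.  95.] tip 0 
b2 170 [405.6 249.2] [122. 122. 116.] tip 53 [412.1 246.8 114.8]
turq 266 [623.1 -44.3] [24. 89. 85.] tip 126 [626.8 -48.6 112.3]
red 11 [338.4 161.5] [81. 32. 31.] tip 0 
side 4235 [646.11105296 114.26116899  43.30421673]
((642.5291137695312, 116.14382934570312), (167.7222137451172, 148.78512573242188), 6.323332786560059)
b1 219 [426.9 119.1] [83. 81. 75.] tip 119 [431.3 115.9 112.5]
b2 301 [406.9 252. ] [98. 95. 89.] tip 106 [411.4 247.3 113.1]
turq 260 [624.2 -41.9] [22. 66. 62.] tip 174 [627.7 -43.6 112. ]
red 238 [342.7 163.3] [81. 17. 16.] tip 80 [349.9 158.7 111.7]
```

The picture shows the two white blue-capped bottles (scene about 135,140 and 178,80; side about 567,125 and 626,58). The red and turquoise bottles are look-alikes. The caddy's flap seams run along its y, and a tall black panel sits to the left. Next I'll map the obstacles.

```bash
python3 - <<'E'
from h import *
H=np.full((16,20),-1.)
for c in ["scene","side"]:
    f=grab_frame(c); p,col=pts(f,np.ones((480,640),bool))
    i=((p[:,0]-250)//40).astype(int); j=((p[:,1]+400)//40).astype(int)
    k=(i>=0)&(i<16)&(j>=0)&(j<20)&(p[:,2]<700)
    np.maximum.at(H,(i[k],j[k]),p[k,2])
print("y0:",list(range(-400,400,40)))
for r in range(16): print(250+40*r,H[r].astype(int).tolist())
f=grab_frame("wrist"); cv2.imwrite("pics/w0.png",f["pixels"][:,:,::-1])
E
```

```text
y0: [-400, -360, -320, -280, -240, -200, -160, -120, -80, -40, 0, 40, 80, 120, 160, 200, 240, 280, 320, 360]
250 [7, 7, 19, 21, 22, 23, 19, 300, 315, 588, 632, 641, 636, 8, 18, 639, 13, 7, 300, 246]
290 [6, 8, 21, 22, 21, 179, 21, 279, 314, 583, 619, 622, 614, 83, 1, 3, 3, 3, 298, 245]
330 [5, 2, -1, 192, 206, 428, 428, 230, 315, 580, 604, 606, 595, 121, 122, 4, 4, 2, 297, 243]
370 [6, 3, 18, 198, 208, 429, 427, 208, 314, 573, 589, 589, 567, 86, 84, 111, 126, 216, 308, 245]
410 [6, 3, 187, 198, 198, 41, 22, 184, 551, 557, 569, 568, 548, 125, 5, 121, 507, 7, 306, 300]
450 [361, 360, 187, 186, 6, 4, 5, 159, 547, 547, 551, 553, 85, 86, 7, 6, 510, 7, 5, 6]
490 [391, 383, 183, 5, 5, 89, 5, 109, 540, 539, 533, 543, 7, 8, 7, 14, 509, 7, 297, 298]
530 [382, 383, 5, 6, 93, 126, 90, 105, 531, 531, 532, 536, 48, 48, 48, 9, 507, 699, 307, 306]
570 [113, 113, 54, 54, 44, 93, 63, 6, 107, 351, 518, 519, 49, 49, 50, 9, 6, 699, -1, 0]
610 [68, 74, 74, 77, 73, 5, 95, 82, 127, 125, 42, 49, 49, 51, 50, 7, 476, 699, 699, 17]
650 [-1, 76, 74, 74, 79, 17, 23, 18, 86, 76, 43, 50, 49, 50, 49, 6, 501, 527, 526, 298]
690 [-1, 72, 76, 74, 73, 23, 22, 24, 7, 5, 7, 53, 51, 52, 50, 6, 496, 500, 499, 297]
730 [-1, -1, 73, 75, 77, 22, 23, 21, 20, 23, 24, 44, 34, 23, 7, 7, 6, 6, 5, 297]
770 [-1, -1, 69, 74, 74, 5, 6, 36, 276, 265, 235, 231, 190, -1, 5, 5, 7, 6, 8, 299]
810 [-1, -1, -1, 72, 74, 5, 39, 41, 280, 276, 234, 234, 233, -1, 4, 3, 6, 7, 133, 308]
850 [-1, -1, -1, 74, 72, 5, 36, 38, 280, 274, 234, 234, 233, 25, 11, 6, 7, 5, 6, 299]
```

View pics/w0.png

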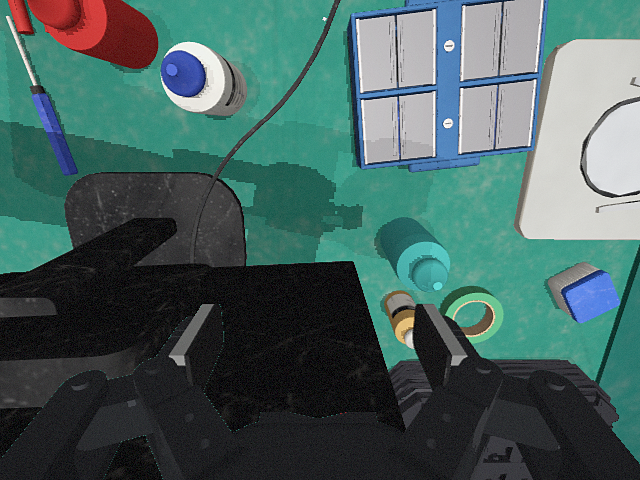

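```bash
python3 - <<'E'
from h import *
for c in ["scene","side"]:
    f=grab_frame(c); M=np.ones((480,640),bool); p,col=pts(f,M)
    v,u=np.nonzero(M&(f["range_z"]>0))
    for lo,hi in [(130,200),(200,300),(300,400),(400,480),(480,520),(520,700)]:
        k=(p[:,2]>lo)&(p[:,2]<hi)&(p[:,0]>340)&(p[:,0]<740)&(p[:,1]>140)&(p[:,1]<340)
        if k.sum()>3: print(c,lo,k.sum(),"xyz",np.percentile(p[k],[1,10,50,90,99],axis=0).round(0).tolist(),"uv",np.percentile(u[k],[2,98]),np.percentile(v[k],[2,98]))
f=grab_frame("wrist"); p,col=pts(f,M:=np.ones((480,640),bool)) if False else pts(f,np.ones((480,640),bool))
k=(p[:,2]>39)&(p[:,2]<52)&(p[:,0]>540)&(p[:,0]<750)&(p[:,1]>20)&(p[:,1]<210)
print(k.sum(),cv2.minAreaRect(p[k][:,:2].astype(np.float32)))
for n,(x,y) in dict(b1=(428,117)).items():
    k2=(abs(p[:,0]-x)<50)&(abs(p[:,1]-y)<45)&(p[:,2]>112)&(p[:,2]<130); print(np.median(p[k2],0))
E
python3 -c "
import cv2;a=cv2.imread('pics/scene0.png');b=cv2.imread('pics/side0.png');import numpy as np
cv2.imwrite('pics/full.png',np.hstack([a[:,100:500],b[:,100:500]]))"
```

```text
scene 130 1251 xyz [[381.0, 284.0, 131.0], [413.0, 288.0, 139.0], [620.0, 296.0, 173.0], [691.0, 335.0, 192.0], [723.0, 339.0, 199.0]] uv [282. 395.] [177. 239.]
scene 200 2110 xyz [[350.0, 282.0, 202.0], [408.0, 288.0, 215.0], [617.0, 296.0, 261.0], [700.0, 336.0, 292.0], [724.0, 340.0, 299.0]] uv [271. 399.] [143. 220.]
scene 300 1769 xyz [[565.0, 280.0, 301.0], [577.0, 283.0, 310.0], [634.0, 291.0, 352.0], [684.0, 300.0, 390.0], [685.0, 327.0, 399.0]] uv [338. 392.] [151. 195.]
scene 400 1657 xyz [[567.0, 281.0, 401.0], [579.0, 284.0, 408.0], [634.0, 291.0, 441.0], [683.0, 300.0, 473.0], [685.0, 323.0, 479.0]] uv [340. 396.] [123. 163.]
scene 480 1107 xyz [[447.0, 254.0, 481.0], [551.0, 281.0, 485.0], [623.0, 290.0, 503.0], [682.0, 301.0, 516.0], [689.0, 327.0, 520.0]] uv [288. 400.] [103. 135.]
scene 520 3354 xyz [[566.0, 287.0, 521.0], [574.0, 291.0, 524.0], [605.0, 297.0, 605.0], [643.0, 315.0, 683.0], [679.0, 328.0, 698.0]] uv [343. 394.] [ 28. 117.]
side 130 1397 xyz [[359.0, 288.0, 131.0], [411.0, 291.0, 139.0], [626.0, 300.0, 174.0], [700.0, 336.0, 192.0], [726.0, 340.0, 19
[... 282 characters left out ...]
[685.0, 310.0, 391.0], [686.0, 331.0, 399.0]] uv [351. 412.] [154. 214.]
side 400 2336 xyz [[567.0, 285.0, 401.0], [581.0, 287.0, 409.0], [643.0, 294.0, 442.0], [685.0, 308.0, 473.0], [685.0, 328.0, 479.0]] uv [354. 419.] [122. 180.]
side 480 1652 xyz [[448.0, 257.0, 480.0], [549.0, 283.0, 485.0], [628.0, 293.0, 503.0], [684.0, 310.0, 516.0], [690.0, 331.0, 520.0]] uv [293. 425.] [ 83. 148.]
side 520 5847 xyz [[567.0, 290.0, 521.0], [577.0, 293.0, 524.0], [613.0, 300.0, 607.0], [646.0, 321.0, 680.0], [681.0, 331.0, 696.0]] uv [358. 417.] [  2. 125.]
28568 ((641.98388671875, 115.05034637451172), (166.47018432617188, 145.56103515625), 6.171592712402344)
[429.12727174 117.28993741 117.25335153]
```

View pics/full.png

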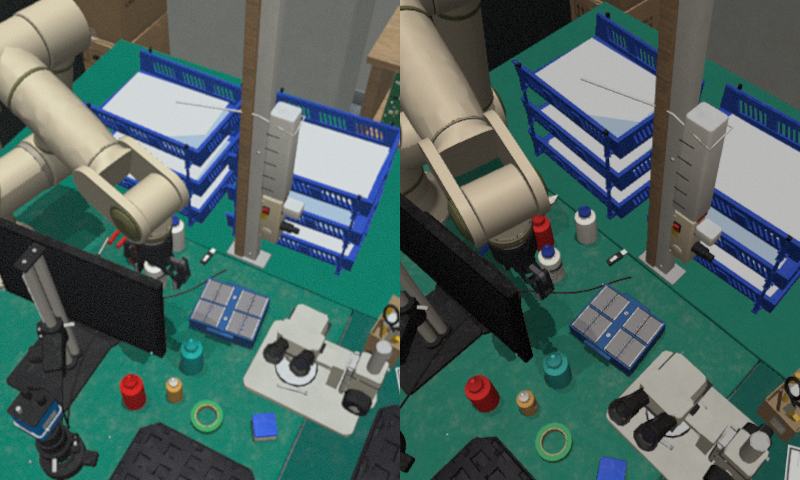

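The picture shows that the post and tray racks sit at y ≥ 280, the monitor is on the -y side, and the space above the caddy is clear. Bottle_b stands close in front of a rack, so I'll tilt the gripper to grasp it. First I'll close the gripper and probe the cells.

>>> carry_out(series=[0,0,1,0.475,0.489,-0.4,0,0,0,0,0.475,0.489,-0.4,0,0,0,0,0.475,0.489,-0.4,0,0,0,0,0.475,0.489,-0.4,0,0,0,0,0,0,-0.75,0,0,0,0,0,0,-0.75,0,0,0,0,0,0,-0.75,0,0,0,0,0,0,0,0,0,0,0,0,0,0,0])

```text
time_s: 1.75
tool_pos: [600.8, 78.2, 149.5]
orientation: [[-0.105, 0.995, -0.002], [0.995, 0.105, 0.0], [0.0, -0.002, -1.0]]
contact_force: [0.4, 0.9, 1.2]
grip_width: 0.1
```

```bash
python3 - <<'E'
from h import *
f=grab_frame("wrist"); p,col=pts(f,np.ones((480,640),bool))
k=(p[:,2]>41)&(p[:,2]<50)&(p[:,0]>540)&(p[:,0]<750)&(p[:,1]>20)&(p[:,1]<210)
print(k.sum(),cv2.minAreaRect(p[k][:,:2].astype(np.float32)),np.median(p[k],0))
f=grab_frame("side");p,col=pts(f,np.ones((480,640),bool))
for lo in range(20,320,40):
    k=(p[:,2]>lo)&(p[:,2]<lo+40)&(p[:,0]>340)&(p[:,0]<490)&(p[:,1]>277)&(p[:,1]<340)
    if k.sum()>5: print(lo,k.sum(),np.percentile(p[k][:,1],[1,5,20,50]).round(0),np.percentile(p[k][:,0],[1,50,99]).round(0))
s=get_state();print(s["time_s"],s["tool_pos"],s["contact_force"],s["grip_width"])
E
```

```text
68555 ((642.0873413085938, 117.54270935058594), (166.71343994140625, 143.45034790039062), 6.074767112731934) [643.42511378 129.52241469  44.29223742]
20 100 [327. 328. 330. 337.] [359. 412. 438.]
60 115 [328. 329. 331. 336.] [341. 409. 440.]
100 56 [326. 327. 328. 331.] [402. 411. 427.]
140 148 [327. 328. 330. 336.] [347. 411. 439.]
180 116 [328. 328. 330. 334.] [346. 410. 438.]
220 81 [326. 327. 328. 330.] [404. 412. 429.]
260 247 [327. 328. 332. 337.] [346. 412. 439.]
300 19 [328. 328. 329. 331.] [403. 407. 412.]
1.85 [601.88904519  78.1281389  152.11983874] [ 0.43164893 -0.03185064  0.41913358] -0.2620107935961504
```

>>> carry_out(series=[0,0,0,0,0,-0.4,0,0,0,0,0,0,-0.35,0,0,0,0,0,0,-0.05,0,0,0,0,0,0,-0.05,0,0,0,0,0,0,-0.05,0,0,0,0,0,0,-0.05,0,0,0,0,0,0,0,0,0,0,0,0,0,0,0])

```text
time_s: 2.52
tool_pos: [601.8, 78.2, 114.0]
orientation: [[-0.105, 0.995, 0.003], [0.995, 0.105, -0.0], [-0.001, 0.003, -1.0]]
contact_force: [-2.1, 0.1, 8.1]
grip_width: -0.1
```

>>> carry_out(series=[0,0,0,0,0,-0.05,0,0,0,0,0,0,-0.05,0,0,0,0,0,0,0,0,0,0,0,0,0,0,0])

```text
time_s: 2.85
tool_pos: [602.0, 78.2, 113.6]
orientation: [[-0.105, 0.994, 0.004], [0.994, 0.105, -0.001], [-0.001, 0.004, -1.0]]
contact_force: [-15.3, -0.9, 39.0]
grip_width: -0.1
```

Cell2 is occupied: a hard stop about 4 mm down, at 39 N. I'll lift off and try cell1.

>>> carry_out(series=[0,0,0,0,0,0.6,0,0,0,0,-0.09,0.8,0,0,0,0,0,-0.09,0.8,0,0,0,0,0,0,0,-0.3,0,0,0,0,0,0,-0.05,0,0,0,0,0,0,-0.05,0,0,0,0,0,0,-0.05,0,0,0,0,0,0,-0.05,0,0,0,0,0,0,-0.025,0,0,0,0,0,0,0,0,0,0,0,0,0,0,0])

```text
time_s: 3.77
tool_pos: [593.9, 141.9, 111.0]
orientation: [[-0.104, 0.995, 0.0], [0.995, 0.104, -0.0], [-0.0, 0.0, -1.0]]
contact_force: [-0.2, -0.1, 1.0]
grip_width: 0.1
```

Cell1 gives 7 mm at 1 N, so it is empty. Next is cell3.

>>> carry_out(series=[0,0,0,0,0,0.6,0,0,0,0,0.75,0.08,0,0,0,0,0,0.75,0.08,0,0,0,0,0,0.73,0.09,0,0,0,0,0,0,0,-0.37,0,0,0,0,0,0,-0.05,0,0,0,0,0,0,-0.05,0,0,0,0,0,0,-0.05,0,0,0,0,0,0,-0.05,0,0,0,0,0,0,-0.025,0,0,0,0,0,0,0,0,0,0,0,0,0,0,0])

```text
time_s: 4.77
tool_pos: [682.9, 152.3, 111.5]
orientation: [[-0.105, 0.995, 0.0], [0.995, 0.105, 0.0], [0.0, 0.0, -1.0]]
contact_force: [0.6, -0.1, 0.6]
grip_width: -0.1
```

Cell3 is empty too (0.6 N at 7 mm). So the bottles go into cell1 and cell3. Moving to bottle_a, I'll stop short for a close look.

>>> carry_out(series=[0,0,0,0,0,0.8,0,0,0,0,0,0,0.8,0,0,0,0,-0.794,-0.256,0.17,85,0,0,0,-0.794,-0.256,0.17,85,0,0,0,-0.794,-0.256,0.17,85,0,0,0,-0.794,-0.256,0.17,85,0,0,0,-0.794,-0.256,0.17,85,0,0,0,-0.794,-0.256,0.17,85,0,0,0,-0.794,-0.256,0.17,85,0,0,0,-0.794,-0.256,0.17,85,0,0,0,0,0,0,85,0,0,0,0,0,0,85])

```text
time_s: 5.77
tool_pos: [428.3, 70.1, 230.5]
orientation: [[-0.104, 0.995, 0.002], [0.995, 0.104, -0.0], [-0.0, 0.002, -1.0]]
contact_force: [0.6, -0.4, 0.3]
grip_width: 85.2
```

```bash
cat > look.py <<'E'
from h import *
from scipy.optimize import least_squares
import sys
B={"a":(429,117),"b":(409,248)}
for c in ["wrist","side","scene"]:
    f=grab_frame(c); cv2.imwrite(f"pics/{c}_{sys.argv[1]}.png",f["pixels"][:,:,::-1]); p,col=pts(f,np.ones((480,640),bool))
    for n in sys.argv[2:]:
        x,y=B[n]; near=np.hypot(p[:,0]-x,p[:,1]-y)<38
        hi=near&(p[:,2]>113)&(p[:,2]<128); q=p[near&(p[:,2]>15)&(p[:,2]<75)][:,:2]
        r=least_squares(lambda s:np.hypot(*(q-s).T)-26,[x,y],loss="soft_l1",f_scale=2).x.round(1) if len(q)>30 else None
        sh=p[near&(p[:,2]>78)&(p[:,2]<128)]
        t=p[hi]; print(c,n,len(q),r,"tip",len(t),t.mean(0).round(1) if len(t) else "","zmax",sh[:,2].max() if len(sh) else "")
s=get_state();print(s["time_s"],s["tool_pos"],s["grip_width"])
E
python3 look.py l1 a b
```

```text
wrist a 111 [426.5 118.3] tip 1124 [426.2 119.4 118.4] zmax 126.41149881446638
wrist b 856 [406.5 251.3] tip 0  zmax 
side a 303 [426.8 119.1] tip 0  zmax 106.43852694386672
side b 295 [406.8 252. ] tip 51 [409.6 249.1 118.2] zmax 125.8291903250107
scene a 119 [425.9 116.4] tip 29 [426.3 110.6 118.2] zmax 125.64512226385939
scene b 238 [405.8 249.9] tip 38 [408.2 246.2 118.6] zmax 127.59747603050046
5.9167 [429.65558413  70.3758044  229.57505715] 84.95738609359508
```

>>> carry_out(series=[0,0,0,-0.06,0.61,0,85,0,0,0,0,0.6,0,85,0,0,0,0,0,-0.6,85,0,0,0,0,0,-0.6,85,0,0,0,0,0,-0.6,85,0,0,0,0,0,-0.35,85,0,0,0,0,0,-0.25,85,0,0,0,0,0,-0.16,85,0,0,0,0,0,0,85], newtons=40)

```text
time_s: 6.67
tool_pos: [426.5, 118.9, 125.8]
orientation: [[-0.105, 0.994, -0.002], [0.994, 0.105, -0.0], [0.0, -0.002, -1.0]]
contact_force: [-0.2, -0.1, -0.1]
grip_width: 85.2
```

>>> carry_out(series=[0,0,0,0,0,0,60,0,0,0,0,0,0,55,0,0,0,0,0,0,45,0,0,0,0,0,0,45,0,0,0,0,0,0,45,0,0,0,0,0,0,45])

```text
time_s: 7.17
tool_pos: [426.9, 118.8, 127.9]
orientation: [[-0.105, 0.995, 0.002], [0.995, 0.105, 0.0], [-0.0, 0.002, -1.0]]
contact_force: [-1.4, 0.5, 6.3]
grip_width: 49.2
```

```bash
python3 look.py g1; python3 - <<'E'
import cv2,numpy as np
a=cv2.imread('pics/wrist_g1.png');b=cv2.imread('pics/side_g1.png')[220:300,215:295]
cv2.imwrite('pics/g1v.png',np.hstack([cv2.resize(a,(480,360)),cv2.resize(b,(320,360))]))
E
```

```text
7.3167 [426.95333211 118.75001093 127.92839791] 49.6327466890894
```

View pics/g1v.png

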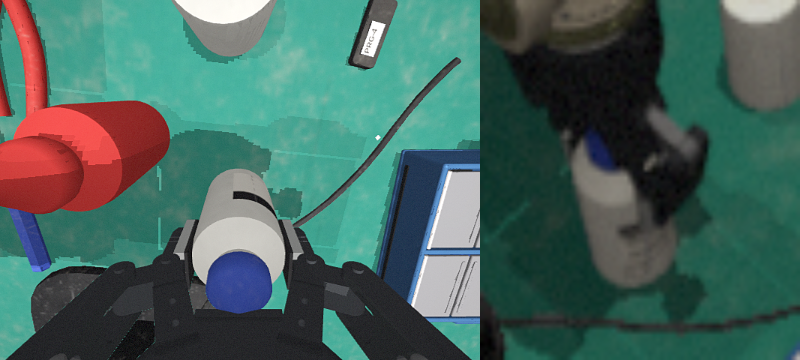

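The wrist and side views show the pads on the upper straight body, with the cap just under the palm. I'll lift and carry it toward cell1.

>>> carry_out(series=[0,0,0,0,0,0.1,45,0,0,0,0,0,0.3,45,0,0,0,0,0,0.6,45,0,0,0,0,0,0.6,45,0,0,0,0.4,-0.1,0,45,0,0,0,0.8,-0.2,0,45,0,0,0,0.8,-0.2,0,45,0,0,0,0.8,-0.2,0,45,0,0,0,0.8,-0.2,0,45,0,0,0,0.4,-0.1,0,45,0,0,0,0,0,0,45,0,0,0,0,0,0,45])

```text
time_s: 8.32
tool_pos: [586.5, 78.5, 190.7]
orientation: [[-0.104, 0.995, -0.001], [0.995, 0.104, 0.0], [0.0, -0.001, -1.0]]
contact_force: [-0.6, -0.4, -1.0]
grip_width: 49.2
```

```bash
python3 look.py c1; python3 - <<'E'
from h import *
for c in ["wrist","side","scene"]:
    f=grab_frame(c); p,col=pts(f,np.ones((480,640),bool)); col=col.astype(int)
    th=np.radians(6.2); d=p[:,:2]-[642,115]; x=d@[np.cos(th),np.sin(th)]; y=d@[-np.sin(th),np.cos(th)]
    on=(p[:,2]>40)&(p[:,2]<50)
    g=on&(abs(abs(x)-45)<30)&(np.abs(y)<75)&(col.max(1)-col.min(1)<40)  # grey flaps
    b=on&(col[:,2]-col[:,0]>50)
    for n,sx in (("-x",-1),("+x",1)):
        s=g&(x*sx>0); t=b&(x*sx>20)&(x*sx<70)
        print(c,n,"grey y",np.percentile(y[s],[.5,99.5]).round(1) if s.sum()>50 else s.sum(),"x",np.percentile(x[s],[.5,99.5]).round(1) if s.sum()>50 else "", "mid wall y",np.median(y[t&(abs(y)<10)]).round(1) if (t&(abs(y)<10)).sum() else "")
    t=b&(abs(y)<55)&(abs(x)<15); print("spine x",np.median(x[t]).round(1), "all y",np.percentile(y[b],[.5,99.5]).round(1))
E
```

```text
8.4667 [585.776849    79.06505852 191.25097926] 49.21275495922732
wrist -x grey y [-55.7  61.8] x [-74.6 -15.2] mid wall y 1.8
wrist +x grey y [-58.4  61.5] x [15.3 74.7] mid wall y 1.9
spine x -0.1 all y [-134.5   73.7]
side -x grey y [-64.4  64.7] x [-73.7 -15.1] mid wall y 2.2
side +x grey y [-60.3  64.4] x [15.4 74.7] mid wall y 2.9
spine x 2.2 all y [-71.3 455.9]
scene -x grey y [-61.7  62.2] x [-73.7 -15.1] mid wall y -0.1
scene +x grey y [-60.3  62.5] x [15.4 74.4] mid wall y 0.6
spine x 0.0 all y [-184.  469.]
```

View pics/wrist_c1.png

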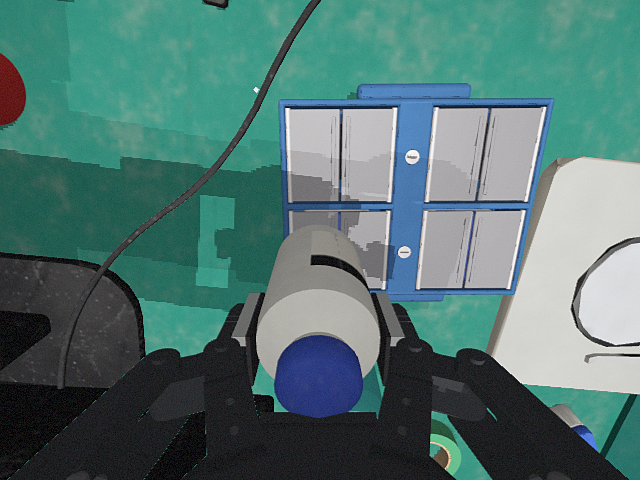

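The wrist view shows the bottle upright in the grip in front of the front row. The middle wall (row about 207) puts the caddy centre at about y = 116.5. Next I'll go over cell1 and start down.

>>> carry_out(series=[0,0,0,0.09,0.8,0,45,0,0,0,0.09,0.82,0,45,0,0,0,0,0,0,45,0,0,0,0,0,-0.3,45,0,0,0,0,0,-0.1,45,0,0,0,0,0,-0.1,45,0,0,0,0,0,-0.1,45,0,0,0,0,0,-0.1,45,0,0,0,0,0,-0.1,45,0,0,0,0,0,0,45])

```text
time_s: 9.45
tool_pos: [593.6, 143.1, 158.3]
orientation: [[-0.104, 0.995, -0.001], [0.995, 0.104, -0.0], [-0.0, -0.001, -1.0]]
contact_force: [0.6, -0.9, -0.6]
grip_width: 49.1
```

>>> carry_out(series=[0,0,0,0,0,-0.1,45,0,0,0,0,0,-0.1,45,0,0,0,0,0,-0.1,45,0,0,0,0,0,-0.1,45,0,0,0,0,0,-0.1,45,0,0,0,0,0,-0.075,45,0,0,0,0,0,0,45,0,0,0,0,0,0,45])

```text
time_s: 10.12
tool_pos: [593.6, 143.5, 135.7]
orientation: [[-0.105, 0.995, -0.001], [0.995, 0.105, -0.0], [0.0, -0.001, -1.0]]
contact_force: [-0.0, 0.1, -1.9]
grip_width: 49.5
```

>>> carry_out(series=[0,0,0,0,0,-0.05,45,0,0,0,0,0,-0.04,45,0,0,0,0,0,0,45,0,0,0,0,0,0,45])

```text
time_s: 10.45
tool_pos: [593.9, 143.6, 133.5]
orientation: [[-0.105, 0.995, 0.001], [0.995, 0.105, 0.0], [-0.0, 0.001, -1.0]]
contact_force: [-2.5, -0.5, 6.1]
grip_width: 49.0
```

The bottle stands on the floor of cell1 (6 N, TCP 133.5). I'll release, retreat, and go to bottle_b.

>>> carry_out(series=[0,0,0,0,0,0,53,0,0,0,0,0,0,57,0,0,0,0,0,0,66,0,0,0,0,0,0,66,0,0,0,0,0,0.1,66,0,0,0,0,0,0.3,66,0,0,0,0,0,0.8,66,0,0,0,0,0,0.8,66,0,0,0,0,0,0,66])

```text
time_s: 11.2
tool_pos: [595.6, 143.7, 220.1]
orientation: [[-0.105, 0.994, 0.011], [0.995, 0.105, 0.001], [-0.001, 0.011, -1.0]]
contact_force: [0.0, 0.4, 1.0]
grip_width: 66.0
```

```bash
sed -i 's/"a":(429,117)/"a":(594,144)/' look.py; python3 look.py r1 a b; python3 - <<'E'
import cv2,numpy as np
a=cv2.imread('pics/wrist_r1.png');b=cv2.imread('pics/scene_r1.png')[240:380,250:390]
cv2.imwrite('pics/r1v.png',np.hstack([cv2.resize(a,(440,330)),cv2.resize(b,(330,330))]))
E
```

```text
wrist a 2974 [594.2 146. ] tip 1625 [593.1 147.1 119. ] zmax 127.98356172866995
wrist b 4960 [406.5 251.2] tip 0  zmax 94.30642115610682
side a 413 [593.6 143.2] tip 115 [596.5 141.5 119.1] zmax 127.81919791226157
side b 0 None tip 0  zmax 
scene a 350 [592.9 141.5] tip 77 [594.8 137.4 120. ] zmax 127.70334270196285
scene b 265 [405.8 249.4] tip 38 [408.8 245.7 118.6] zmax 127.85972130298131
11.35 [593.62562003 143.5241864  212.98301982] 65.87744347884667
```

View pics/r1v.png

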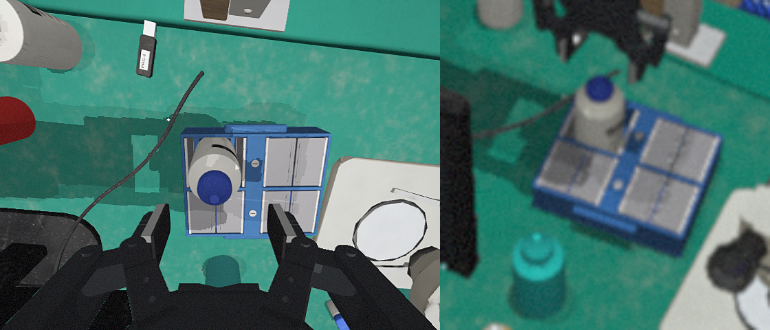

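Both views show bottle_a upright and deep in cell1, with its top at about 128–130 mm. Now bottle_b.

>>> carry_out(series=[0,0,0,-0.4,0.23,0,66,0,0,0,-0.78,0.45,-0.05,66,0,0,0,-0.78,0.45,-0.05,85,0,0,0,-0.78,0.45,-0.05,85,0,0,0,-0.78,0.45,-0.05,85,0,0,0,-0.78,0.45,-0.05,85,0,0,0,-0.38,0.23,0,85,0,0,0,0,0,0,85,0,0,0,0,0,0,85])

```text
time_s: 12.1
tool_pos: [406.0, 252.2, 202.1]
orientation: [[-0.106, 0.994, -0.001], [0.994, 0.106, -0.0], [-0.0, -0.001, -1.0]]
contact_force: [-0.1, -0.1, -0.0]
grip_width: 85.0
```

```bash
python3 look.py b1 b a
```

```text
wrist b 1324 [406.6 251.4] tip 1135 [406.3 254.3 118.5] zmax 126.00629361822598
wrist a 2144 [598.4 152.2] tip 0  zmax 
side b 294 [406.8 252.1] tip 50 [410.1 250.  118.2] zmax 125.89414299544332
side a 409 [593.6 143.2] tip 111 [596.1 141.4 119.1] zmax 127.14047664068302
scene b 250 [405.8 249.4] tip 41 [407.2 245.8 118.1] zmax 125.54269580851742
scene a 345 [592.5 141.5] tip 78 [595.3 137.2 119.4] zmax 127.92350376129195
12.25 [407.30441867 251.37055648 202.2058419 ] 85.08246160131289
```

>>> carry_out(series=[0,0,0,0,0,-0.6,85,0,0,0,0,0,-0.6,85,0,0,0,0,0,-0.4,85,0,0,0,0,0,-0.2,85,0,0,0,0,0,-0.085,85,0,0,0,0,0,0,85,0,0,0,0,0,0,60,0,0,0,0,0,0,55,0,0,0,0,0,0,45,0,0,0,0,0,0,45,0,0,0,0,0,0,45,0,0,0,0,0,0,45])

```text
time_s: 13.25
tool_pos: [406.9, 252.0, 128.1]
orientation: [[-0.105, 0.995, 0.002], [0.995, 0.105, 0.0], [0.0, 0.002, -1.0]]
contact_force: [-1.2, -0.4, 6.2]
grip_width: 50.6
```

>>> carry_out(series=[0,0,0,0,0,0.1,45,0,0,0,0,0,0.3,45,0,0,0,0,0,0.3,45,0,0,0,0.585,-0.512,0.3,45,0,0,0,0.585,-0.512,0.3,45,0,0,0,0.585,-0.512,0.3,45,0,0,0,0.585,-0.512,0.3,45,0,0,0,0,0,0.9,45,0,0,0,0,0,0.9,45,0,0,0,0,0,0.25,45,0,0,0,0.45,-0.04,0,45,0,0,0,0.85,-0.08,0,45,0,0,0,0.85,-0.08,0,45,0,0,0,0.85,-0.08,0,45,0,0,0,0.85,-0.08,0,45,0,0,0,0.5,-0.04,0,45,0,0,0,0.23,-0.02,0,45,0,0,0,0,0,0,45,0,0,0,0,0,0,45])

```text
time_s: 14.83
tool_pos: [683.0, 153.3, 284.3]
orientation: [[-0.105, 0.995, -0.001], [0.995, 0.105, -0.0], [0.0, -0.001, -1.0]]
contact_force: [-0.4, -0.1, -1.9]
grip_width: 50.5
```

>>> carry_out(series=[0,0,0,0,0,-0.7,45,0,0,0,0,0,-0.7,45,0,0,0,0,0,-0.7,45,0,0,0,0,0,-0.4,45,0,0,0,0,0,-0.15,45,0,0,0,0,0,-0.1,45,0,0,0,0,0,-0.1,45,0,0,0,0,0,-0.1,45,0,0,0,0,0,-0.1,45,0,0,0,0,0,-0.1,45,0,0,0,0,0,0,45,0,0,0,0,0,0,45])

```text
time_s: 15.83
tool_pos: [683.3, 153.2, 159.0]
orientation: [[-0.105, 0.995, -0.0], [0.995, 0.105, -0.0], [0.0, -0.0, -1.0]]
contact_force: [1.0, -0.7, -1.8]
grip_width: 50.2
```

>>> carry_out(series=[0,0,0,0,0,-0.1,45,0,0,0,0,0,-0.1,45,0,0,0,0,0,-0.1,45,0,0,0,0,0,-0.1,45,0,0,0,0,0,-0.1,45,0,0,0,0,0,-0.075,45,0,0,0,0,0,-0.05,45,0,0,0,0,0,-0.03,45,0,0,0,0,0,0,45,0,0,0,0,0,0,45])

```text
time_s: 16.67
tool_pos: [683.2, 153.2, 133.7]
orientation: [[-0.105, 0.995, -0.0], [0.995, 0.105, -0.0], [-0.0, -0.0, -1.0]]
contact_force: [-3.8, -0.7, 4.8]
grip_width: 50.3
```

It reads floor contact at the same height as for bottle_a. I'll release and lift away.

>>> carry_out(series=[0,0,0,0,0,0,53,0,0,0,0,0,0,57,0,0,0,0,0,0,64,0,0,0,0,0,0,64,0,0,0,0,0,0.1,64,0,0,0,0,0,0.3,64,0,0,0,0,0,0.7,64,0,0,0,0,0,0.8,64,0,0,0,0,0,0.8,64,0,0,0,-0.5,-0.7,0,64,0,0,0,-0.5,-0.7,0,64,0,0,0,0,0,0,64,0,0,0,0,0,0,64])

```text
time_s: 17.75
tool_pos: [642.9, 96.1, 242.4]
orientation: [[-0.103, 0.995, 0.001], [0.995, 0.103, 0.0], [-0.0, 0.001, -1.0]]
contact_force: [1.0, -0.5, 0.2]
grip_width: 64.2
```

```bash
sed -i 's/"b":(409,248)/"b":(683,153)/' look.py; python3 look.py e a b; python3 - <<'E'
import cv2,numpy as np
from h import *
for q in ["flux","tape","dongle"]:
    m=masks_of(q,"side")
    if m: f=grab_frame("side"); print(q,np.median(pts(f,m[0]["pixels"])[0],0).round(0))
print(get_state()["contact_force"])
a=cv2.imread('pics/wrist_e.png');b=cv2.imread('pics/side_e.png')[250:400,240:390]
cv2.imwrite('pics/ev.png',np.hstack([cv2.resize(a,(440,330)),cv2.resize(b,(330,330))]))
E
```

```text
wrist a 1813 [597.7 145.1] tip 1712 [594.9 144.7 119.1] zmax 127.97553450575258
wrist b 1754 [679.9 154. ] tip 1710 [680.6 153.7 119. ] zmax 127.99612774775292
side a 319 [591.6 140.5] tip 4 [595.5 130.  115.1] zmax 117.35728771756884
side b 414 [682.6 152.1] tip 113 [685.9 151.1 118.8] zmax 127.61031937911966
scene a 339 [593.  141.4] tip 49 [599.6 137.7 119.1] zmax 127.12086305948526
scene b 350 [682.3 150.7] tip 75 [684.1 145.8 119.2] zmax 127.80558855428261
17.9 [643.84187776  97.83553786 241.55338783] 64.17087006807404
flux [ 635. -130.   62.]
tape [ 717. -141.   16.]
[-0.12273065  0.13952438 -0.11538346]
```

View pics/ev.png

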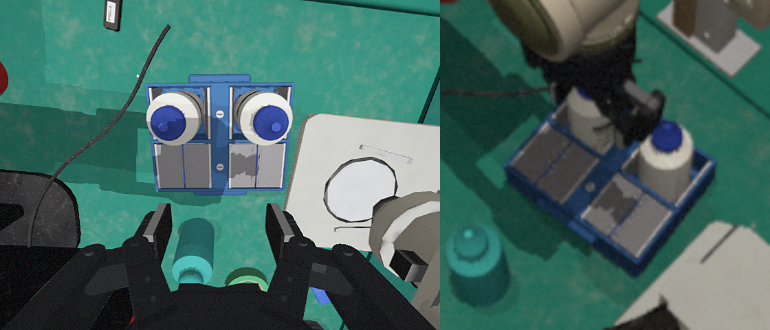

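Both bottles stand upright in the two +y cells. The gripper is clear, the flux and tape haven't moved, and the dongle still lies in place at the top left. I'll check the cap heights once and hand in.

```bash
python3 - <<'E'
from h import *
f=grab_frame("wrist"); p,_=pts(f,np.ones((480,640),bool))
for x,y in((594,144),(682,153)):
    k=(np.hypot(p[:,0]-x,p[:,1]-y)<15)&(p[:,2]<160); print(np.percentile(p[k,2],[50,95,99.5]).round(1))
print(job_done())
E
```

```text
[118.3 130.  131.2]
[118.2 130.  131.1]
the job is handed in; nothing more can be done
None
```

Both white bottles are standing on the floors of the two empty cells, and I handed the job in at about 18 s of the 61 s allowed.

- **Finding the empty cells:** I probed with closed fingertips. Cell2 stopped hard after about 4 mm, at 39 N. Cell1 and cell3 both gave 7 mm at 1 N or less, so they were the empty ones. I did not probe cell4.
- **Placing the bottles:** I lowered the first into cell1 and the second into cell3, each until it touched the floor at 5 to 6 N. Both touched at the same tool height, about 133.5 mm.
- **Last checks:** both cap tips read about 131 mm, which is what 125 mm bottles on the 5.5 mm floor should give. Both bottles look upright in the pictures, and the gripper is well clear with no force on it.
- **Bystanders:** the amber bottle and the tape are within 3 mm of where they started. The network missed the dongle in the last side picture, but the wrist view shows it lying there, and no move came near it.
- **Readings that disagreed:** camera estimates of the bottle and caddy positions differed by 2 to 5 mm. The grip width read 49 to 50.5 mm instead of the 52 mm bottle diameter. Neither affected the placing.

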